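Close the sample canister and draw its lid down with the curved wedge hook

ROBOT

A 6-joint arm with a two-finger parallel gripper is mounted at the origin on a cart in front of the work surface, level with it; the furniture and walls round the work are solid. World frame = base frame: x ahead of the robot, y to its left, z up, the work surface at z = 0. Lengths are in m, angles in rad, forces in N, time in s.
With the tool pointing down it reaches from about 0.25 to 0.8 m from the base axis. Payload 3.9 kg.
Tool frame: the origin (TCP) lies at the very end of the fingers, on their centre line; the grasp point (between the pads) lies 19 mm behind it; z points along the fingers, y is the line along which they close (so a half turn about z gives the same grasp; the last joint's range is limited). The gripper opens to 85 mm and grips with 20 to 120 N. Pads are 22 mm wide; open, the fingers measure 114 mm over their backs; the gripper's body (76 mm by 85 mm) begins 54 mm behind the grasp point. The pads swing forward as they close: fully open they stand 13 mm farther back than shut.
Start: joints at [-1.154, 0.26, -0.138, 1.173, 0, 1.571], TCP at [0.213, -0.48, 0.231] pointing down, gripper open.
Joint ranges: [-2.78, 2.78], [-0.83, 1.72], [-1.28, 1.37], [-1.9, 2.12], [-1.57, 1.48], [-3.14, 3.14]. Speed limits (rad/s): [2.57, 2.57, 3.14, 3.14, 3.14, 3.14].

INTERFACE

Orientations are given as a unit quaternion [w, x, y, z].
In Python, from cell import get_state, capture, finish_job gives the robot as it stands.
- The arm moves only by the shell command python3 -m handwheel 'ROWS' [FORCE]. ROWS is JSON, one flat list of numbers, 5 for each row, row after row: the closure, from -1 (fully open) to 1 (shut), then the shift along the tool's x, y, z in units of 60 mm (1.0 is 60 mm), then the turn about the tool's z in units of 6 degrees (1.0 is 6 degrees). In form: [jaw, tx, ty, tz, yaw, jaw, tx, ty, tz, yaw, ...]. A call has 1 to 20 rows; each row is the pose to reach, as a shift and turn from the pose commanded when the call began, along the tool's axes at that moment; what a row does not reach only later rows make up. A row lasts 1/8 s, in which the tool goes at most 62.5 mm and 10.7 degrees, less where a joint would pass 70% of its speed; a pose out of reach is approached as far as the arm can. A call with a gripper value outside its range is refused whole. The fingers move at their own pace and stop on an object; FORCE is the grip in N (left out, the last holds). Time passes only in rows, so rows that repeat a pose let the fingers close. It gives the time, the measured TCP pose, the force, the opening and the grip force at its end, in the units of the state.
- get_state(): the state, without advancing time (a new reading comes with each control period).
- capture(name): name is "scene" or "top"; returns a dict with "color" (420x560x3 uint8, red, green, blue), "mtx" (3x3 intrinsics, pixels), "k1" (the pictures are not rectified: a ray, as slopes to the right and down, at radius r is drawn at 1 + k1 r^2 times it, then the intrinsics apply), "world_to_cam" (4x4, takes a point from world to camera coordinates). Camera axes: x right, y down, z forward; pixel columns grow to the right and rows downward; lengths in m; the calibration is good to about 2 mm. A picture is of the moment at which its call begins. There is no depth.
- finish_job(): hands the job in; it is judged then, once.
The state is a dict: "clock": time; "joint_pos": joint angles; "qd": joint speeds; "tau": joint torques, N m; "ee_pos": TCP position; "eef_rot": TCP orientation; "wrist_force": force on the tool from outside, world axes, zero at the start; "wrist_torque": the same for the moment, N m; "opening": opening from 0.0 (shut) to 1.0 (fully open); "grasp_force": force on a finger pad.
Only numpy, scipy, OpenCV 4.12 (cv2) and the standard library are available. Lean on these libraries where they do the work, as an engineer would, in place of code of your own. Each camera call takes 0.05 s, during which the arm holds its last target. There are 200 camera calls.

TASK

Close the sample canister: gently set the round lid on it with the eye standing up through the slot, then pass the curved hook through the eye along its own arc and keep turning until its wedge has drawn the lid fully down onto the canister's rim. Feel for the resistance and stop once it is tight: more than about 20 N between hook and eye would bend the eye. Let go, and leave the other things on the desk where they are.

Things in the scene. Friction and masses are not known exactly. Their poses are not given: they have to be found in the camera images.
- canister: Fixed aluminium pot with a blue band, 120 mm across, rim 75 mm above the desk, in a rubber foot. Origin: centre of its foot, on the desk; z up. A soft black ring stands 4.5 mm above the metal rim: the lid at rest floats about 3.5 mm above the rim; about 5 N more brings it down. The lid's top face is then 81 mm above the origin.
- eye (a point): On the canister's axis, 89 mm above its origin: about the middle of the opening of the steel eye, an inverted U of 6 mm wire, 26 mm wide along the canister's x, 14 mm clear between its legs, open along y. It screws up and down: its crossbar's underside is 95 mm above the canister's origin, but up to 4 mm higher or lower each time; this reading does NOT show it, it is felt.
- lid_handle (a point): Middle of the lid's blue bar handle: 42 mm along the lid's x, 10 mm wide, 14 mm high, its middle 36 mm above the lid's underside and 38 mm to the +x side of the slot. The lid is a steel disc lying on the desk, 128 mm wide, 6 mm thick, 0.12 to 0.19 kg.
- lid_slot (a point): Middle of the slot through the lid, on its top face. Slot 32 mm along the lid's x, 12 mm along its y: it fits over the eye (26 x 6 mm, standing up to 31 mm above the rim) with 3 mm to spare all round when the lid's and canister's x agree or are opposite.
- hook_grip (a point): Middle of the hook's upright red grip, 26 mm above the hook's flat underside; 10 mm thick along the hook's x, 24 mm along its y, 44 mm high. Its axes are the hook's. In use the flat underside slides on the lid, which sinks as the wedge bites, so the grip must be let down with it.
- hook_tip (a point): Rounded tip of the hook, 2.75 mm above its underside (hook x = -1.5 mm, y = 50 mm from hook_centre).
- hook_centre (a point): Centre of the hook's arc (empty air), at its underside. With the lid's handle on the canister's +x side the hook goes in with this point 50 mm to the -x side of the eye, its tip moving to +y, turning counter-clockwise from above (lid the other way round: all turned by pi). It binds when 20 to 60 mm of the arc, from the tip, are through.
- hook: Flat dark steel arc of radius 50 mm about hook_centre (its origin), bar 5.5 mm wide, about 0.08 kg, lying flat. From the grip (+x of the origin) it runs counter-clockwise seen from above through 1.6 rad (80 mm) to the tip. A wedge: 5.5 mm high at the tip, 0.22 mm more per mm of arc towards the grip, 20 mm at most. It stays where it wedges.
- lid: The lid as a whole; its origin is the middle of its underside. While the wedge draws it down, the push along the arc grows to some 5 N; once it meets the rim it climbs steeply: at about 8 N the hook is tight.
- pipette_white: White pipette lying on the desk, 220 mm long; bystander.
- forceps: Steel forceps lying on the desk, 134 mm long; bystander.
- marker_black: Red and white marker lying on the desk, 135 mm long; bystander.
- reagent_bottle: Small white reagent bottle with red cap, 40 mm wide, 85 mm tall; bystander.
- culture_dish: Round clear dish with pink filling, 58 mm wide, 15 mm high, lying on the desk; bystander.
There are look-alikes about, which are no part of the job. Of the things that look like the lid, take the one that is farthest to the robot's right at the start.

How it is judged:
By the outcome, as a careful person would: the job done as asked, in the order asked, and still so for the second after the job is handed in, with the robot touching nothing.
It also fails if it takes over 72 s, if anything falls off the work surface, if the arm or the gripper's body presses on something with over 40 N, if the wrist force passes 120 N, or if a joint passes its speed limit or range.

## Working session

There is one attempt and no reset: what is moved stays moved. The work goes in short steps, Python scripts to look and compute and a shell command to move; the robot and the scene stay as the last step left them, time stands still between calls to the robot, and variables do not carry over. Pictures are saved under pics/ and viewed, at most 10 in all, crops included, and the job is handed in when it is done.

```bash
mkdir -p pics; ls; python3 - <<'E'
from cell import *
import cv2,pickle
s=get_state(); print({k:s[k] for k in('clock','ee_pos','eef_rot','opening','wrist_force')})
for n in('scene','top'):
    c=capture(n); pickle.dump(c,open(n+'.pkl','wb'))
    cv2.imwrite(f'pics/{n}0.png',c['color'][:,:,::-1]); print(n,c['mtx'].tolist(),c['k1'],c['world_to_cam'].round(3).tolist())
E
```

```text
pics
{'clock': 0.0, 'ee_pos': array([ 0.21224181, -0.479409  ,  0.23046174]), 'eef_rot': array([-9.74492893e-04,  9.78366946e-01,  2.06874672e-01, -1.99376885e-04]), 'opening': 0.9933216273829304, 'wrist_force': array([-0.08924934, -0.83920687, -1.15374712])}
scene [[385.25447438101804, 0.0, 281.634377986101], [0.0, 385.25447438101804, 208.80838466215008], [0.0, 0.0, 1.0]] -0.03568934910121313 [[0.753, -0.658, -0.017, -0.323], [-0.338, -0.364, -0.868, 0.289], [0.565, 0.659, -0.496, 0.902], [0.0, 0.0, 0.0, 1.0]]
top [[542.5678554548671, 0.0, 283.2978339639594], [0.0, 542.5678554548671, 210.4385141341793], [0.0, 0.0, 1.0]] -0.022595889262217568 [[-0.018, -1.0, -0.01, 0.099], [-0.995, 0.019, -0.093, 0.535], [0.093, 0.008, -0.996, 1.57], [0.0, 0.0, 0.0, 1.0]]
```

View pics/scene0.png

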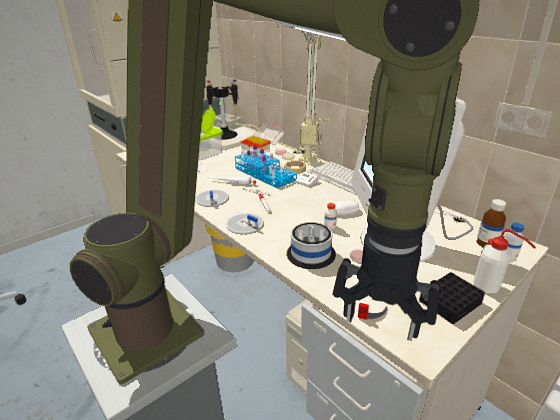

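View pics/top0.png

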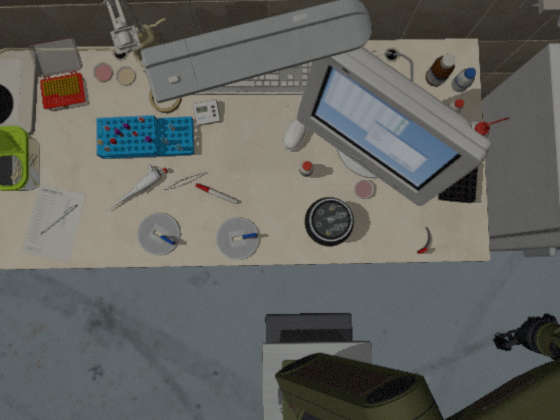

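The scene view shows two lid-like discs, at (212,198) and (246,222). It also shows the canister at (312,242) and the hook with its red grip at (364,311), partly behind the gripper.

In the top view, the lid candidates are A at (159,233) and B at (238,238). The robot's right is −y, which is image right, so B is the farther right and is the one meant. The canister is at (330,221) and the hook at (425,240).

I'll enlarge these to confirm and measure.

```bash
cat > h.py <<'E'
import numpy as np,cv2,pickle
from cell import *
def ray(c,uv):
    K=c['mtx'];p=((uv[0]-K[0,2])/K[0,0],(uv[1]-K[1,2])/K[1,1]);q=np.array(p)
    for _ in range(20): q=np.array(p)/(1+c['k1']*(q@q))
    W=np.array(c['world_to_cam']);R=W[:3,:3];return -R.T@W[:3,3],R.T@np.r_[q,1]
def onz(c,uv,z):
    o,d=ray(c,uv);return o+d*(z-o[2])/d[2]
def proj(c,P):
    W=np.array(c['world_to_cam']);p=W[:3,:3]@np.asarray(P)+W[:3,3];q=p[:2]/p[2];q=q*(1+c['k1']*(q@q))
    return q*c['mtx'][0,0]+c['mtx'][:2,2]
def crop(c,cx,cy,w,h,s):
    im=c['color'][cy-h//2:cy+h//2,cx-w//2:cx+w//2,::-1]
    return cv2.resize(im,None,fx=s,fy=s,interpolation=cv2.INTER_CUBIC)
E
python3 - <<'E'
from h import *
t=pickle.load(open('top.pkl','rb'));s=pickle.load(open('scene.pkl','rb'))
a=[crop(t,x,y,66,74,4) for x,y in((238,238),(330,221),(425,240))]
b=[crop(s,x,y,66,74,4) for x,y in((246,222),(312,242),(366,310))]
cv2.imwrite('pics/m1.png',np.vstack([np.hstack(a),np.hstack(b)]))
for n,uv,z in(('lidA',(159,233),.006),('lidB',(238,238),.006),('can',(330,221),.08),('hook',(425,240),.01)): print(n,onz(t,uv,z).round(4))
E
```

```text
lidA [0.4782 0.46   0.006 ]
lidB [0.4591 0.2249 0.006 ]
can [ 0.4992 -0.0432  0.08  ]
hook [ 0.4428 -0.3274  0.01  ]
```

View pics/m1.png

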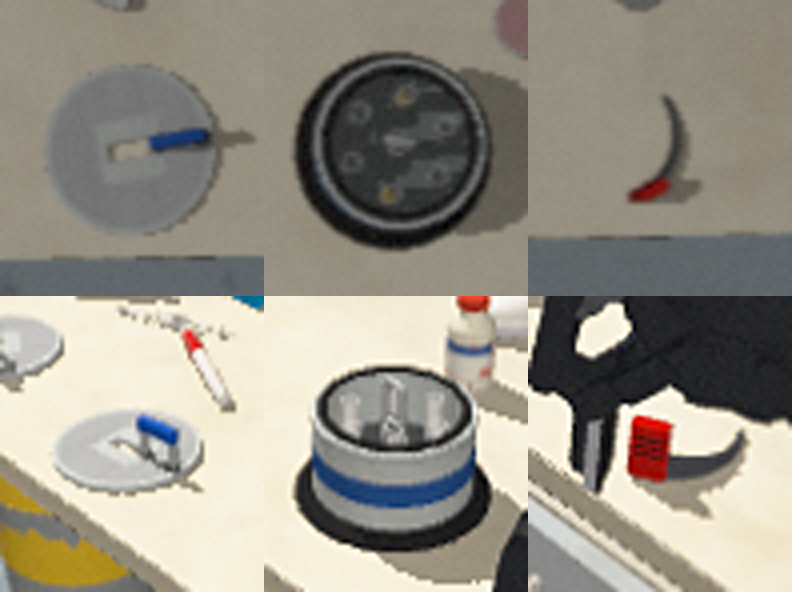

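Lid B has its slot at top pixel ~(237,238.5) and its blue handle at ~(250,236). It is the rightmost lid, so it fits. The hook's grip is at ~(422.5,250) and its tip at ~(427,227). The canister's eye is near (330,219.5), and its direction needs a closer look.

```bash
python3 - <<'E'
from h import *
t=pickle.load(open('top.pkl','rb'));s=pickle.load(open('scene.pkl','rb'))
def cen(c,box,f):
    x0,y0,x1,y1=box;im=c['color'][y0:y1,x0:x1].astype(int);m=f(im[...,0],im[...,1],im[...,2])
    v,u=np.nonzero(m);w=np.c_[u,v].astype(float);e,V=np.linalg.eigh(np.cov(w.T));return w.mean(0)+[x0,y0],len(w),V[:,1]
def tri(a,b):
    o,d=ray(t,a);p,e=ray(s,b);k=np.linalg.lstsq(np.c_[d,-e],p-o,rcond=None)[0];A=o+d*k[0];B=p+e*k[1];return ((A+B)/2).round(4),np.linalg.norm(A-B).round(4)
blue=lambda r,g,b:(b>r+50)&(b>g+30)
red=lambda r,g,b:(r>g+60)&(r>b+60)
ht,hs=cen(t,(240,225,268,248),blue),cen(s,(235,205,265,232),blue)
gt,gs=cen(t,(412,240,435,262),red),cen(s,(350,295,380,325),red)
print('handle',ht,hs,tri(ht[0],hs[0]),'z.036:',onz(t,ht[0],.036))
print('grip',gt,gs,tri(gt[0],gs[0]),'z.026:',onz(t,gt[0],.026))
H=onz(t,ht[0],.036)
for uv in((237,238.3),(238.5,238.3)):
    S=onz(t,uv,.006);d=(H-S)[:2];print('slot/disc',uv,S,np.linalg.norm(d),np.degrees(np.arctan2(d[1],d[0])))
a=onz(t,ht[0]-6*ht[2],.036);b=onz(t,ht[0]+6*ht[2],.036);d=b-a;print('handle axis',np.degrees(np.arctan2(d[1],d[0])))
G=onz(t,gt[0],.026);T=onz(t,(426.6,227.2),.00275);d=(T-G)[:2];print('G',G,'T',T,'chord',np.linalg.norm(d),'yaw',np.degrees(np.arctan2(d[1],d[0])-np.arctan2(50,-51.5)))
cv2.imwrite('pics/m2.png',np.hstack([crop(t,330,219,40,56,10),crop(s,312,238,40,56,10)]))
E
```

```text
handle (array([248.89189189, 235.16216216]), 37, array([-0.98353065,  0.18074142])) (array([251.75      , 217.79545455]), 44, array([-0.89920149, -0.43753477])) (array([0.4653, 0.1902, 0.0374]), np.float64(0.0002)) z.036: [0.4654717  0.19028928 0.036     ]
grip (array([422.68, 250.12]), 25, array([-0.90796077,  0.41905518])) (array([362.82638889, 310.84027778]), 144, array([-0.02832461,  0.99959878])) (array([ 0.4124, -0.3153,  0.0238]), np.float64(0.0017)) z.026: [ 0.4129463  -0.31542342  0.026     ]
slot/disc (237, 238.3) [0.45828006 0.22785416 0.006     ] 0.0382470928289084 -79.16209854880714
slot/disc (238.5, 238.3) [0.45819966 0.22340232 0.006     ] 0.03390214900622973 -77.61375507541632
handle axis 99.37630007116177
G [ 0.4129463  -0.31542342  0.026     ] T [ 0.48098186 -0.33560328  0.00275   ] chord 0.07096523095705956 yaw -152.36742043309152
```

View pics/m2.png

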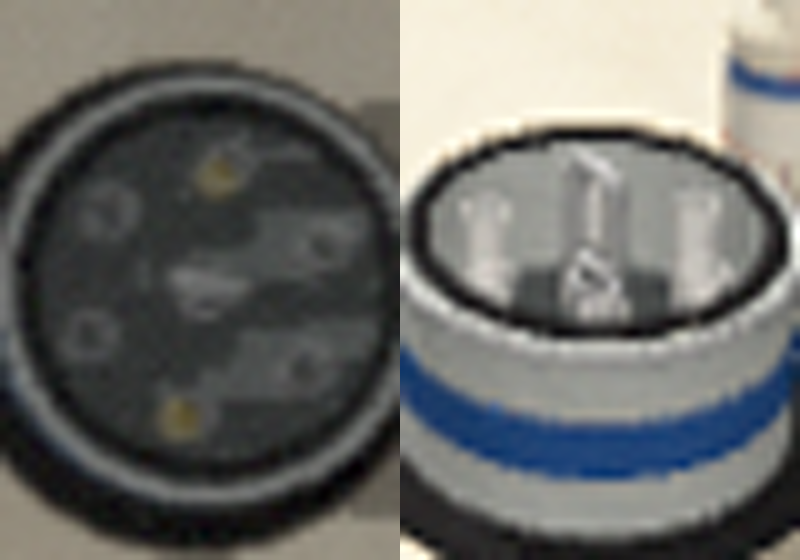

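The crossbar shows as a bright streak in the scene view, from about (308.5,225) to (314,227.5). In the top view it runs across (327–334.5,219.5). I'll score the possible eye yaws against both.

```bash
python3 - <<'E'
from h import *
t=pickle.load(open('top.pkl','rb'));s=pickle.load(open('scene.pkl','rb'))
a,b=onz(s,(308.5,225.2),.1),onz(s,(313.8,227.6),.1);d=b-a
print('scene bar',a,b,np.linalg.norm(d),np.degrees(np.arctan2(d[1],d[0])))
a,b=onz(t,(327,219.5),.1),onz(t,(334.5,219.5),.1);print('top bar',a,b)
# rim: fit centre by maximizing brightness of metal rim ring (r 56-60 @ z=.075) vs dark inner ring, both views
from scipy.optimize import minimize
th=np.linspace(0,2*np.pi,240)
def smp(c,P):
    q=np.array([proj(c,p) for p in P],np.float32);g=cv2.GaussianBlur(c['color'].mean(2).astype(np.float32),(0,0),.7)
    return cv2.remap(g,q[None,:,0].copy(),q[None,:,1].copy(),1)[0]
for n,c in(('top',t),('scene',s)):
    def f(x): 
        C=lambda r,z:np.c_[x[0]+r*np.cos(th),x[1]+r*np.sin(th),0*th+z]
        return -(smp(c,C(.0585,.075))-smp(c,C(.052,.078))).mean()
    r=minimize(f,[.499,-.044],method='Nelder-Mead',options=dict(initial_simplex=[[.499,-.044],[.505,-.044],[.499,-.038]]));print(n,r.x,r.fun)
x=np.array([.4985,-.0435])
# overlays of eye model at several yaws
L=[]
for c,(cx,cy) in((t,(330,219)),(s,(312,232))):
    row=[]
    for yaw in(-40,-60,-75,-90,-110):
        im=crop(c,cx,cy,26,36,6);u=np.array([np.cos(np.radians(yaw)),np.sin(np.radians(yaw))])
        P=[np.r_[x-.01*u,.08],np.r_[x-.01*u,.098],np.r_[x+.01*u,.098],np.r_[x+.01*u,.08]]
        q=np.array([(proj(c,p)-[cx-13-.5,cy-18-.5])*6 for p in P]).astype(int)
        cv2.polylines(im,[q],False,(0,0,255),1);row.append(im)
    L.append(np.hstack(row))
cv2.imwrite('pics/m3.png',np.vstack(L))
E
```

```text
scene bar [ 0.49983894 -0.03921442  0.1       ] [ 0.50190554 -0.05857796  0.1       ] 0.019473502849320482 -83.90810350206625
top bar [ 0.50212079 -0.03335016  0.1       ] [ 0.50172983 -0.05430549  0.1       ]
top [ 0.50422737 -0.04524176] -50.25559997558594
scene [ 0.50341506 -0.04676049] -76.01282501220703
```

View pics/m3.png

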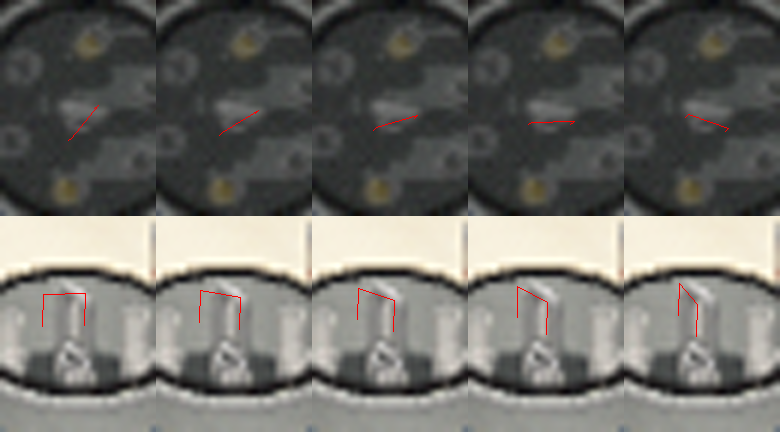

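The overlays and the screw pattern agree on an eye yaw of about −99°. Both rim fits put the canister's centre at about (0.504,−0.046). Next I move above the lid handle at (0.4655,0.190), with the tool's x at 100°.

```bash
cat > plan.py <<'E'
import sys
from h import *
from scipy.spatial.transform import Rotation as Ro
def st():
    s=get_state();R=Ro.from_quat(np.r_[s['eef_rot'][1:],s['eef_rot'][0]]).as_matrix();return s,R,np.degrees(np.arctan2(R[1,0],R[0,0]))
def go(x,y,z,psi):
    s,R,p=st();d=R.T@(np.array([x,y,z])-s['ee_pos'])/.06
    print('t',d.round(3),'yaw',round(-((psi-p+180)%360-180)/6,2),'| now',s['ee_pos'].round(4),round(p,2),'clk',s['clock'],'j6',s['joint_pos'][5].round(2),'tiltz',R[:,2].round(3))
if __name__=='__main__': go(*map(float,sys.argv[1:5]))
E
python3 plan.py .4655 .1903 .11 100
```

```text
t [ 8.378 -8.496  2.024] yaw -12.69 | now [ 0.2123 -0.4795  0.2306] 23.88 clk 0.1 j6 1.57 tiltz [-0.001  0.002 -1.   ]
```

```bash
python3 -m handwheel '[-0.2,8.38,-8.5,0.8,-12.7,-0.2,8.38,-8.5,0.8,-12.7,-0.2,8.38,-8.5,0.8,-12.7,-0.2,8.38,-8.5,0.8,-12.7,-0.2,8.38,-8.5,0.8,-12.7,-0.2,8.38,-8.5,0.8,-12.7,-0.2,8.38,-8.5,0.8,-12.7,-0.2,8.38,-8.5,0.8,-12.7,-0.2,8.38,-8.5,0.8,-12.7,-0.2,8.38,-8.5,0.8,-12.7,-0.2,8.38,-8.5,0.8,-12.7,-0.2,8.38,-8.5,0.8,-12.7,-0.2,8.38,-8.5,0.8,-12.7,-0.2,8.38,-8.5,0.8,-12.7,-0.2,8.38,-8.5,0.8,-12.7,-0.2,8.38,-8.5,0.8,-12.7,-0.2,8.38,-8.5,0.8,-12.7,-0.2,8.38,-8.5,0.8,-12.7]' 60; python3 plan.py .4655 .1903 .017 100
```

```text
clock: 2.35
ee_pos: [0.4659, 0.1896, 0.1834]
eef_rot: [0.0, 0.642, 0.766, 0.0]
wrist_force: [0.1, -0.2, -0.7]
opening: 0.597
grasp_force: 0.0
t [ 0.013 -0.004  2.774] yaw 0.01 | now [0.4659 0.1896 0.1834] 100.05 clk 2.35 j6 1.78 tiltz [ 0.  0. -1.]
```

```bash
python3 -m handwheel '[-0.2,0,0,0.9,0,-0.2,0,0,1.8,0,-0.2,0,0,2.4,0,-0.2,0,0,2.77,0,-0.2,0,0,2.77,0,1,0,0,2.77,0,1,0,0,2.77,0,1,0,0,2.77,0,1,0,0,2.77,0,1,0,0,2.77,0,1,0,0,2.77,0,1,0,0,2.77,0]' 60
```

```text
clock: 3.85
ee_pos: [0.4671, 0.1904, 0.0185]
eef_rot: [0.001, 0.642, 0.766, 0.001]
wrist_force: [0.3, 0.5, 6.6]
opening: 0.106
grasp_force: 59.4
```

```bash
python3 -m handwheel '[1,0,0,-0.2,0,1,0,0,-0.7,0,1,0,0,-1.4,0,1,0,0,-2.2,0,1,0,0,-2.2,0]'; python3 plan.py .4975 -.0835 .15 80.6
```

```text
clock: 4.47
ee_pos: [0.4687, 0.191, 0.1535]
eef_rot: [0.002, 0.642, 0.766, 0.004]
wrist_force: [-0.1, 1.0, -1.4]
opening: 0.107
grasp_force: 58.7
t [-4.588 -0.328  0.047] yaw 3.25 | now [0.4687 0.191  0.1535] 100.08 clk 4.475 j6 1.78 tiltz [ 0.008  0.003 -1.   ]
```

```bash
python3 -m handwheel '[1,-0.6,0,0,0.5,1,-1.3,-0.1,0,1,1,-2.1,-0.15,0,1.5,1,-2.9,-0.2,0,2,1,-3.6,-0.25,0,2.5,1,-4.2,-0.3,0,3,1,-4.5,-0.33,0,3.25,1,-4.6,-0.33,0.05,3.25,1,-4.6,-0.33,0.05,3.25,1,-4.6,-0.33,0.05,3.25]'; python3 plan.py .4975 -.0835 .15 80.6; python3 - <<'E'
from h import *
t=capture('top');s=capture('scene');pickle.dump((t,s),open('b.pkl','wb'))
q=lambda c:proj(c,[.5037,-.046,.12]).astype(int)
cv2.imwrite('pics/b.png',np.hstack([crop(t,*q(t),66,80,6),crop(s,*q(s),66,80,6)]));print(q(t),q(s))
E
```

```text
clock: 5.72
ee_pos: [0.4944, -0.0843, 0.1459]
eef_rot: [-0.0, 0.762, 0.647, -0.0]
wrist_force: [-0.2, 0.3, -1.6]
opening: 0.102
grasp_force: 58.6
t [ 0.022  0.049 -0.069] yaw 0.01 | now [ 0.4944 -0.0843  0.1459] 80.67 clk 5.725 j6 1.56 tiltz [-0.001  0.001 -1.   ]
[332 218] [311 219]
```

View pics/b.png

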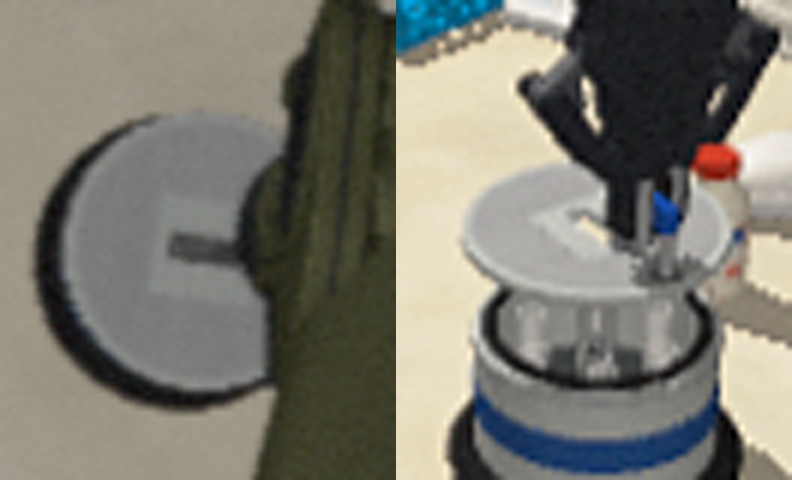

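The picture shows the lid level and held above the canister, with the slot nearly in line with the eye. The slot's left end is at panel (168,247), which is top pixel (327,219). I'll fit the lid disc in both views.

```bash
python3 - <<'E'
from h import *
from scipy.optimize import minimize
t,s=pickle.load(open('b.pkl','rb'))
def smp(c,P):
    q=np.array([proj(c,p) for p in P],np.float32);g=cv2.GaussianBlur(c['color'].mean(2).astype(np.float32),(0,0),.7)
    return cv2.remap(g,q[None,:,0].copy(),q[None,:,1].copy(),1)[0]
for n,c,a,b in(('top',t,-60,180),('scene',s,130,290)):
    # angles (world) used: top: left part; scene: the side facing robot
    th=np.radians(np.linspace(a,b,160)) if n=='scene' else np.radians(np.linspace(20,200,160))
    for z in(.130,.133):
        C=lambda x,r:np.c_[x[0]+r*np.cos(th),x[1]+r*np.sin(th),0*th+z]
        f=lambda x:-np.abs(smp(c,C(x,.0615))-smp(c,C(x,.0665))).mean()
        best=min((minimize(f,[i,j],method='Nelder-Mead',options=dict(initial_simplex=[[i,j],[i+.004,j],[i,j+.004]])) for i in(.495,.501,.507) for j in(-.052,-.046,-.04)),key=lambda r:r.fun)
        print(n,z,best.x.round(4),best.fun)
e=onz(t,(327,219.2),.133);print('slot left end',e,'-> slot centre',e[:2]+.016*np.array([np.cos(np.radians(-99)),np.sin(np.radians(-99))]))
E
python3 plan.py .4975 -.0835 .14 80.6
```

```text
top 0.13 [ 0.4917 -0.0332] -63.3720588684082
top 0.133 [ 0.493 -0.032] -63.80672073364258
scene 0.13 [ 0.5002 -0.0399] -21.2086181640625
scene 0.133 [ 0.4972 -0.0436] -20.98081398010254
slot left end [ 0.50045601 -0.03098163  0.133     ] -> slot centre [ 0.49795306 -0.04678464]
t [0.023 0.046 0.102] yaw 0.01 | now [ 0.4946 -0.0844  0.1461] 80.67 clk 5.825 j6 1.56 tiltz [-0.  0. -1.]
```

Taking the top and scene fits together with the kinematics, the slot needs to move about +3.5 mm in x. I'll align it and lower slowly to just above the eye.

```bash
python3 plan.py .4982 -.0839 .126 80.6; python3 -m handwheel '[1,0.015,0.06,0,0,1,0.015,0.06,0.15,0,1,0.015,0.06,0.33,0,1,0.015,0.06,0.33,0,1,0.015,0.06,0.33,0]'; python3 -m handwheel '[1,0,0,0.05,0,1,0,0,0.1,0,1,0,0,0.15,0,1,0,0,0.15,0]';python3 plan.py .4982 -.0839 .126 80.6
```

```text
t [0.018 0.058 0.335] yaw 0.01 | now [ 0.4946 -0.0844  0.1461] 80.67 clk 5.825 j6 1.56 tiltz [-0.  0. -1.]
clock: 6.45
ee_pos: [0.4981, -0.0851, 0.1261]
eef_rot: [-0.0, 0.763, 0.647, -0.0]
wrist_force: [1.2, -0.5, -1.8]
opening: 0.101
grasp_force: 58.6
clock: 6.95
ee_pos: [0.4981, -0.085, 0.117]
eef_rot: [-0.0, 0.763, 0.647, -0.0]
wrist_force: [0.1, -0.9, -2.0]
opening: 0.104
grasp_force: 58.6
t [ 0.018 -0.001 -0.15 ] yaw -0.0 | now [ 0.4981 -0.085   0.117 ] 80.58 clk 6.95 j6 1.57 tiltz [-0.001  0.    -1.   ]
```

```bash
python3 -m handwheel '[1,0.018,0,0.03,0,1,0.018,0,0.07,0,1,0.018,0,0.07,0]'; python3 -m handwheel '[1,0,0,0.03,0,1,0,0,0.06,0,1,0,0,0.06,0]'
```

```text
clock: 7.32
ee_pos: [0.4983, -0.0839, 0.1129]
eef_rot: [-0.0, 0.763, 0.647, -0.0]
wrist_force: [0.1, -0.1, -2.2]
opening: 0.101
grasp_force: 58.6
clock: 7.7
ee_pos: [0.4983, -0.084, 0.1093]
eef_rot: [-0.0, 0.763, 0.647, -0.0]
wrist_force: [0.1, -0.2, -1.9]
opening: 0.102
grasp_force: 58.6
```

```bash
python3 - <<'E'
from h import *
s=capture('scene');t=capture('top')
q=lambda c:proj(c,[.5037,-.046,.09]).astype(int)
cv2.imwrite('pics/c.png',np.hstack([crop(t,*q(t),66,80,6),crop(s,*q(s),66,80,6)]));print(q(t),q(s))
E
```

```text
[331 219] [311 228]
```

View pics/c.png

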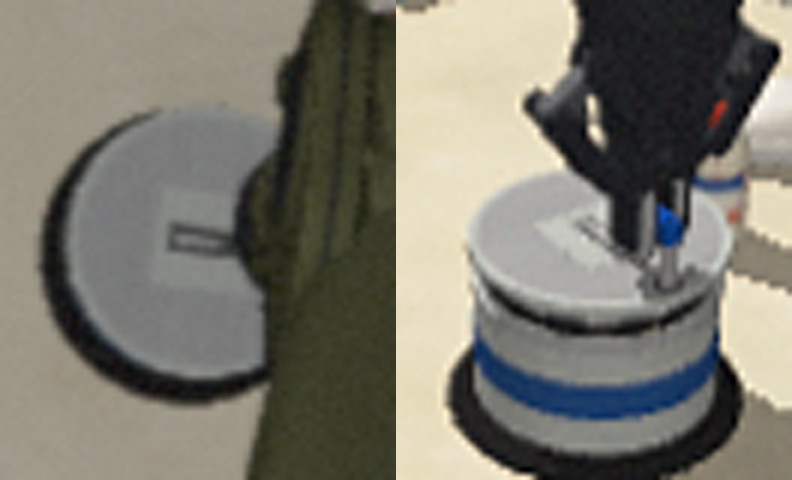

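The grey eye now stands inside the slot, at top panel (170–235,240), with no contact force. I'll keep lowering gently.

```bash
python3 -m handwheel '[1,0,0,0.05,0,1,0,0,0.1,0,1,0,0,0.14,0,1,0,0,0.14,0]'; python3 -m handwheel '[1,0,0,0.03,0,1,0,0,0.05,0,1,0,0,0.05,0]'; python3 -m handwheel '[1,0,0,0.02,0,1,0,0,0.03,0,1,0,0,0.03,0]'
```

```text
clock: 8.3
ee_pos: [0.4983, -0.084, 0.1008]
eef_rot: [-0.0, 0.763, 0.647, -0.0]
wrist_force: [-0.4, -0.3, -1.8]
opening: 0.105
grasp_force: 58.6
clock: 8.68
ee_pos: [0.4985, -0.084, 0.098]
eef_rot: [-0.0, 0.763, 0.647, -0.0]
wrist_force: [-0.4, 0.3, -2.0]
opening: 0.101
grasp_force: 58.6
clock: 9.05
ee_pos: [0.4986, -0.0841, 0.0965]
eef_rot: [0.0, 0.763, 0.647, 0.0]
wrist_force: [0.2, -0.5, -0.5]
opening: 0.102
grasp_force: 58.9
```

Contact: the seal is taking the lid's weight. I'll release it and rise.

```bash
python3 -m handwheel '[0.7,0,0,0.01,0,0.5,0,0,0.01,0,0.2,0,0,0.01,0,0,0,0,0.01,0,-0.2,0,0,0.01,0,-0.2,0,0,-0.3,0,-0.2,0,0,-1,0,-0.2,0,0,-1.8,0,-0.2,0,0,-1.8,0,-0.2,0,0,-1.8,0]'; python3 plan.py .413 -.315 .12 117.6
```

```text
clock: 10.3
ee_pos: [0.4982, -0.084, 0.2039]
eef_rot: [-0.0, 0.763, 0.647, -0.0]
wrist_force: [-1.0, -0.6, 0.5]
opening: 0.6
grasp_force: 0.0
t [-4.031 -0.771  1.399] yaw -6.17 | now [ 0.4982 -0.084   0.2039] 80.58 clk 10.3 j6 1.57 tiltz [-0.  0. -1.]
```

```bash
python3 -m handwheel '[-0.2,-0.7,-0.1,0,-1,-0.2,-1.5,-0.3,0,-2,-0.2,-2.4,-0.4,0.2,-3,-0.2,-3.2,-0.6,0.6,-4.5,-0.2,-3.9,-0.75,1,-6,-0.2,-4.03,-0.77,1.3,-6.1,-0.2,-4.03,-0.77,1.4,-6.1,-0.2,-4.03,-0.77,1.4,-6.1,-0.2,-4.03,-0.77,1.4,-6.1]'; python3 plan.py .4128 -.3153 .012 117; python3 - <<'E'
from h import *
s=capture('scene');t=capture('top')
q=lambda c:proj(c,[.5037,-.046,.09]).astype(int)
r=lambda c:proj(c,[.445,-.325,.02]).astype(int)
pickle.dump((t,s),open('d.pkl','wb'))
cv2.imwrite('pics/d.png',np.vstack([np.hstack([crop(t,*q(t),66,50,6),crop(s,*q(s),66,50,6)]),np.hstack([crop(t,*r(t),66,50,6),crop(s,*r(s),66,50,6)])]));print(q(t),q(s),r(t),r(s))
E
```

```text
clock: 11.42
ee_pos: [0.4139, -0.3145, 0.1207]
eef_rot: [0.0, 0.521, 0.854, 0.0]
wrist_force: [-0.2, -0.6, 0.5]
opening: 0.6
grasp_force: 0.0
t [-0.003 -0.024  1.812] yaw 0.04 | now [ 0.4139 -0.3145  0.1207] 117.25 clk 11.425 j6 0.45 tiltz [ 0. -0. -1.]
[331 219] [311 228] [424 239] [374 307]
```

View pics/d.png

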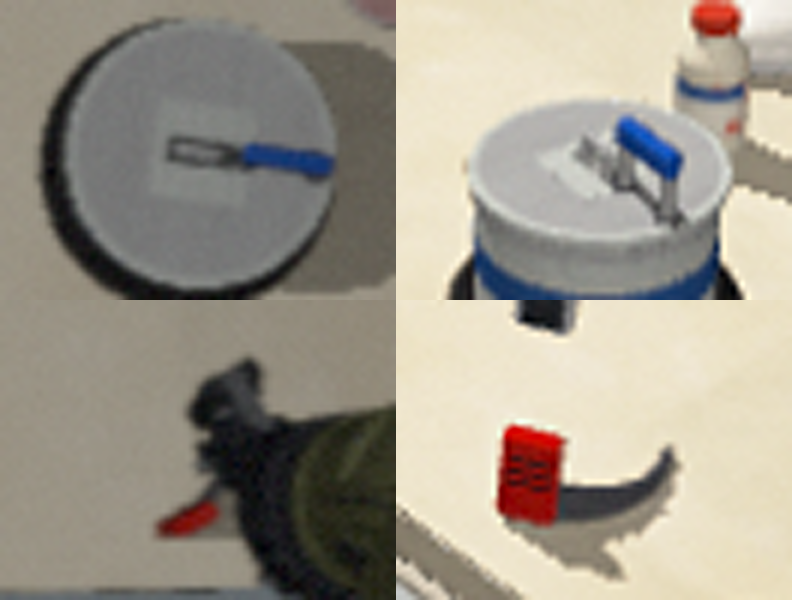

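The lid is seated with the eye up through the slot at top panel (170–240,150), and the handle points to −y. The hook hasn't moved: grip at scene panel (530,475) and tip at (672,455). I'll check the numbers before gripping it.

```bash
python3 - <<'E'
from h import *
t,s=pickle.load(open('d.pkl','rb'))
print('slot',onz(t,(331.7,218.8),.0845))
im=t['color'].astype(int);m=(im[...,2]>im[...,0]+50)&(im[...,2]>im[...,1]+30);m[:, :300]=0;m[:,370:]=0;m[:200]=0;m[240:]=0
v,u=np.nonzero(m);H=onz(t,(u.mean(),v.mean()),.0785+.036);e,V=np.linalg.eigh(np.cov(np.c_[u,v].T));d=V[:,1];a=onz(t,(u.mean()-5*d[0],v.mean()-5*d[1]),.11);b=onz(t,(u.mean()+5*d[0],v.mean()+5*d[1]),.11);w=b-a
S=onz(t,(331.7,218.8),.0845);k=H-S
print('handle',H,len(u),'axis',np.degrees(np.arctan2(w[1],w[0])),'slot->handle',np.linalg.norm(k[:2]),np.degrees(np.arctan2(k[1],k[0])))
T=onz(s,(386.5,307.3),.00275);T2=onz(t,(426.2,226.8),.00275);G=np.array([.4125,-.3153])
for X in(T,T2):
    d=X[:2]-G;print('tip',X,np.linalg.norm(d),'hook yaw',np.degrees(np.arctan2(d[1],d[0])-np.arctan2(50,-51.5)))
E
python3 -m handwheel '[-0.2,0,-0.02,0.8,0,-0.2,0,-0.02,1.5,0,-0.2,0,-0.02,1.8,0,-0.2,0,-0.02,1.82,0,-0.2,0,-0.02,1.82,0,0.8,0,-0.02,1.82,0,0.8,0,-0.02,1.82,0,0.8,0,-0.02,1.82,0,0.8,0,-0.02,1.82,0,0.8,0,-0.02,1.82,0,0.8,0,-0.02,1.82,0]' 40; python3 plan.py .4128 -.3153 .012 117
```

```text
slot [ 0.50502387 -0.04779087  0.0845    ]
handle [ 0.49841313 -0.0838399   0.1145    ] 42 axis 78.5678886991238 slot->handle 0.03665016237875703 -100.39155056833799
tip [ 0.48287459 -0.33467401  0.00275   ] 0.07299270399240924 hook yaw -151.23882163989143
tip [ 0.48219364 -0.33446443  0.00275   ] 0.07228055794859617 hook yaw -151.2219190311612
clock: 12.9
ee_pos: [0.4129, -0.3159, 0.012]
eef_rot: [0.001, 0.521, 0.853, -0.0]
wrist_force: [0.8, 0.2, 5.9]
opening: 0.112
grasp_force: 39.3
t [ 0.011  0.003 -0.   ] yaw 0.03 | now [ 0.4129 -0.3159  0.012 ] 117.18 clk 12.9 j6 0.44 tiltz [ 0.001 -0.001 -1.   ]
```

Hook gripped: the opening matches 9.5 mm. I'll lift it and carry it to the entry pose, with the tip about 15 mm short of the eye.

```bash
python3 -m handwheel '[0.8,0,0,-0.3,0,0.8,0,0,-1,0,0.8,0,0,-1.9,0,0.8,0,0,-2.6,0,0.8,0,0,-2.6,0,0.8,0,0,-2.6,0]'; python3 plan.py .4682 .0263 .155 62
```

```text
clock: 13.65
ee_pos: [0.4117, -0.3151, 0.1663]
eef_rot: [-0.001, 0.521, 0.853, 0.0]
wrist_force: [-0.0, -0.4, -2.1]
opening: 0.111
grasp_force: 39.1
t [4.631 3.437 0.192] yaw 9.2 | now [ 0.4117 -0.3151  0.1663] 117.18 clk 13.65 j6 0.44 tiltz [-0.001  0.001 -1.   ]
```

```bash
python3 -m handwheel '[0.8,0.5,0.35,0,1,0.8,1,0.75,0,2,0.8,1.6,1.15,0,3,0.8,2.2,1.6,0,4,0.8,2.8,2.05,0,5.2,0.8,3.4,2.5,0,6.6,0.8,4,3,0,8,0.8,4.4,3.3,0.1,9,0.8,4.63,3.44,0.19,9.2,0.8,4.63,3.44,0.19,9.2,0.8,4.63,3.44,0.19,9.2,0.8,4.63,3.44,0.19,9.2]'; python3 plan.py .4682 .0263 .115 62; python3 - <<'E'
from h import *
s=capture('scene');t=capture('top')
q=lambda c:proj(c,[.4937,-.02,.12]).astype(int)
pickle.dump((t,s),open('e.pkl','wb'))
cv2.imwrite('pics/e.png',np.hstack([crop(t,*q(t),66,90,6),crop(s,*q(s),66,90,6)]));print(q(t),q(s))
E
```

```text
clock: 15.15
ee_pos: [0.4688, 0.0251, 0.1555]
eef_rot: [-0.0, 0.858, 0.514, -0.0]
wrist_force: [0.5, 0.0, -1.4]
opening: 0.112
grasp_force: 39.1
t [ 0.014 -0.018  0.675] yaw -0.01 | now [0.4688 0.0251 0.1555] 61.92 clk 15.15 j6 2.11 tiltz [-0.001 -0.    -1.   ]
[322 222] [302 217]
```

View pics/e.png

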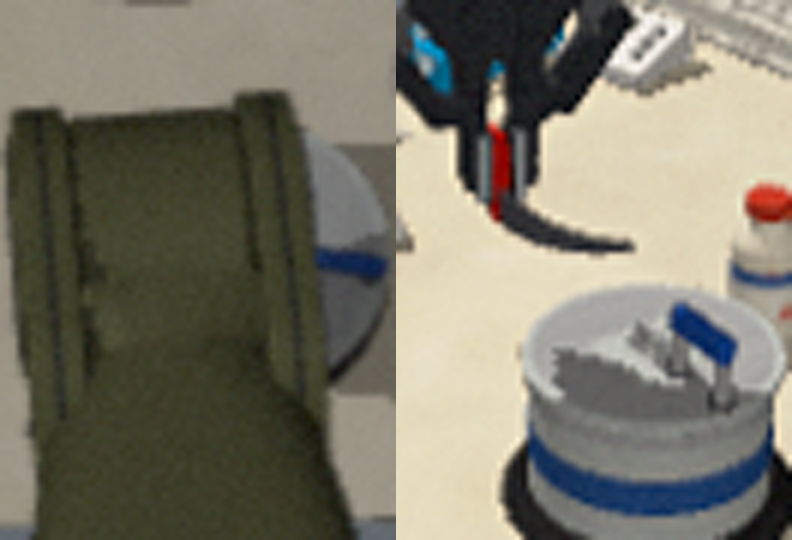

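The scene view shows the hook held level, tip at panel (632,245), which is pixel (307.8,212.3). The lid is undisturbed. I'll compare the tip with the prediction.

```bash
python3 - <<'E'
from h import *
t,s=pickle.load(open('e.pkl','rb'))
P=np.array([.4688,.0251]);phi=np.radians(61.92-270);c,n=np.cos(phi),np.sin(phi);C=P-.05*np.array([c,n]);T=C+np.array([c*-.0015-n*.05,n*-.0015+c*.05])
T2=onz(s,(307.8,212.3),.1465);print('pred centre',C,'tip',T,proj(s,[*T,.1465]),'seen',T2)
c0=np.radians(-99.5);X=np.array([np.cos(c0),np.sin(c0)]);Y=np.array([-X[1],X[0]]);E=np.array([.504,-.0465])
for q in(T,T2[:2]): print('tip rel eye in canister x,y mm',(q-E)@X*1e3,(q-E)@Y*1e3, 'radius from C', np.linalg.norm(q-(E-.05*X))*1e3)
E
```

```text
pred centre [0.51291456 0.0015648 ] tip [ 0.4907028  -0.04325581] [307.48464916 212.88169983] seen [ 0.49361368 -0.04155467  0.1465    ]
tip rel eye in canister x,y mm -1.005023341581442 -13.650280529539344 radius from C 50.8609663326809
tip rel eye in canister x,y mm -3.163274665412843 -11.060092312693575 radius from C 48.124884228773595
```

```bash
python3 -m handwheel '[0.8,0.014,-0.015,0.3,0,0.8,0.014,-0.015,0.6,0,0.8,0.014,-0.015,0.8,0,0.8,0.014,-0.015,0.9,0,0.8,0.014,-0.015,0.93,0,0.8,0.014,-0.015,0.93,0]'; python3 -m handwheel '[0.8,0,0,0.02,0,0.8,0,0,0.03,0,0.8,0,0,0.03,0]';  python3 plan.py .4682 .0263 .0965 62
```

```text
clock: 16.0
ee_pos: [0.469, 0.0271, 0.1002]
eef_rot: [0.0, 0.857, 0.515, 0.0]
wrist_force: [-0.6, 0.3, -0.8]
opening: 0.106
grasp_force: 39.1
clock: 16.38
ee_pos: [0.4687, 0.0271, 0.0982]
eef_rot: [0.0, 0.857, 0.515, 0.0]
wrist_force: [-0.1, -0.5, -0.7]
opening: 0.111
grasp_force: 39.1
t [-0.015 -0.001  0.028] yaw -0.0 | now [0.4687 0.0271 0.0982] 61.98 clk 16.375 j6 2.12 tiltz [ 0.  0. -1.]
```

```bash
for i in 1 2; do python3 -m handwheel '[0.8,0,0,0.01,0,0.8,0,0,0.02,0,0.8,0,0,0.02,0]' | egrep 'ee_pos|force'; done
```

```text
ee_pos: [0.4685, 0.027, 0.0968]
wrist_force: [-1.0, -0.4, -0.9]
grasp_force: 39.1
ee_pos: [0.4687, 0.0271, 0.0958]
wrist_force: [-1.0, 0.4, -0.2]
grasp_force: 39.3
```

```bash
python3 -m handwheel '[0.8,0,0,0.01,0,0.8,0,0,0.01,0,0.8,0,0,0.01,0]' | egrep 'ee_pos|force'; python3 -m handwheel '[0.8,0,0,0.008,0,0.8,0,0,0.008,0,0.8,0,0,0.008,0]' | egrep 'ee_pos|force'
```

```text
ee_pos: [0.4687, 0.0271, 0.0952]
wrist_force: [0.5, 0.3, 1.3]
grasp_force: 39.4
ee_pos: [0.4687, 0.0271, 0.0947]
wrist_force: [-0.4, 0.6, 1.1]
grasp_force: 39.5
```

Light contact with the lid, about 2 N. Now I turn along the arc, 12° first, to bring the tip to the eye.

```bash
python3 -m handwheel '[0.8,-0.0436,0.0011,0,-0.5,0.8,-0.0871,0.0046,0,-1,0.8,-0.1304,0.0103,0,-1.5,0.8,-0.1733,0.0182,0,-2,0.8,-0.1733,0.0182,0,-2]' | egrep 'ee_pos|force|clock';  python3 -m handwheel '[0.8,-0.0436,0.0011,0,-0.5,0.8,-0.0871,0.0046,0,-1,0.8,-0.0871,0.0046,0,-1]' | egrep 'ee_pos|force'; python3 plan.py .4682 .0263 .0965 62
```

```text
clock: 18.5
ee_pos: [0.4645, 0.0173, 0.0946]
wrist_force: [-1.1, 0.9, 2.1]
grasp_force: 39.5
ee_pos: [0.4635, 0.0123, 0.0946]
wrist_force: [-0.6, -1.0, 2.5]
grasp_force: 39.5
t [ 0.244  0.036 -0.031] yaw 2.98 | now [0.4635 0.0123 0.0946] 79.9 clk 18.875 j6 1.77 tiltz [-0.  0. -1.]
```

```bash
cat > f.py <<'E'
from plan import *
s,R,p=st();F=R.T@s['wrist_force'];phi=p-270
print('resist %.1f radial %.1f up %.1f | z %.4f through(mm) %.1f clk %.2f grip %.0f'%(F[0],F[1],-F[2],s['ee_pos'][2],(phi+91.7+99.5)*.873,s['clock'],s['grasp_force']),'C',(s['ee_pos'][:2]-.05*np.array([np.cos(np.radians(phi)),np.sin(np.radians(phi))])).round(4),'Tz',s['wrist_torque'].round(2))
E
python3 f.py; for i in 1 2 3; do python3 -m handwheel '[0.8,-0.0436,0.0011,0,-0.5,0.8,-0.0871,0.0046,0,-1,0.8,-0.0871,0.0046,0,-1]' >/dev/null; python3 f.py; done
```

```text
resist -1.1 radial -0.4 up 2.5 | z 0.0946 through(mm) 1.0 clk 18.88 grip 39 C [0.5127 0.0035] Tz [0.05 0.18 0.  ]
resist 0.4 radial -1.3 up 2.2 | z 0.0946 through(mm) 6.2 clk 19.25 grip 39 C [0.5128 0.0035] Tz [ 0.01  0.17 -0.1 ]
resist -0.0 radial 0.6 up 2.2 | z 0.0946 through(mm) 11.4 clk 19.62 grip 39 C [0.5128 0.0035] Tz [ 0.03  0.21 -0.03]
resist 1.1 radial -1.0 up 2.3 | z 0.0946 through(mm) 16.6 clk 20.00 grip 39 C [0.5129 0.0035] Tz [-0.03  0.13 -0.05]
```

```bash
for i in 1 2; do python3 -m handwheel '[0.8,-0.0436,0.0011,0,-0.5,0.8,-0.0871,0.0046,0,-1,0.8,-0.0871,0.0046,0,-1]' >/dev/null; python3 f.py; done
```

```text
resist 0.4 radial -0.2 up 1.0 | z 0.0946 through(mm) 21.9 clk 20.38 grip 40 C [0.5129 0.0034] Tz [-0.09  0.17  0.03]
resist 0.6 radial -0.7 up 1.5 | z 0.0945 through(mm) 27.1 clk 20.75 grip 39 C [0.5127 0.0035] Tz [-0.04  0.16 -0.07]
```

Still loose at 27 mm through. I'll continue in 3° steps, watching the force.

```bash
for i in 1 2 3; do python3 -m handwheel '[0.8,-0.022,0.0003,0,-0.25,0.8,-0.0436,0.0011,0,-0.5,0.8,-0.0436,0.0011,0,-0.5]' >/dev/null; python3 f.py; done
```

```text
resist 0.9 radial -2.0 up 0.6 | z 0.0943 through(mm) 29.8 clk 21.12 grip 39 C [0.512  0.0036] Tz [ 0.05  0.65 -0.12]
resist 3.1 radial -3.5 up -1.4 | z 0.0942 through(mm) 32.5 clk 21.50 grip 39 C [0.5118 0.0036] Tz [ 0.15  1.02 -0.09]
resist 3.2 radial -5.0 up -2.0 | z 0.0939 through(mm) 35.1 clk 21.88 grip 39 C [0.511  0.0037] Tz [ 0.23  1.25 -0.1 ]
```

The wedge has bitten and the grip is now carrying load. I'll let it down about 1.5 mm.

```bash
python3 -m handwheel '[0.8,0,0,0.012,0,0.8,0,0,0.025,0,0.8,0,0,0.025,0]' >/dev/null; python3 f.py; python3 -m handwheel '[0.8,0,0,0.01,0,0.8,0,0,0.015,0,0.8,0,0,0.015,0]' >/dev/null; python3 f.py
```

```text
resist 5.0 radial -6.3 up 4.4 | z 0.0933 through(mm) 35.1 clk 22.25 grip 40 C [0.5117 0.0037] Tz [ 0.19  1.33 -0.05]
resist 6.9 radial -7.6 up 9.9 | z 0.0931 through(mm) 35.1 clk 22.62 grip 41 C [0.5117 0.0037] Tz [ 0.09  1.62 -0.11]
```

Resolved along the canister's y, the push at the eye is the combined lateral force, about 10 N here. The extra downward press is adding to it, so I'll ease that back.

```bash
cat >> f.py <<'E'
W=s['wrist_force'];c=np.radians(-99.5);print('   push -Y %.1f  X %.1f'%(-(W[0]*-np.sin(c)+W[1]*np.cos(c)),W[0]*np.cos(c)+W[1]*np.sin(c)),'opening',round(s['opening'],3),'tilt',R[:,2].round(4))
E
python3 f.py; python3 -m handwheel '[0.8,0,0,-0.01,0,0.8,0,0,-0.015,0,0.8,0,0,-0.015,0]' >/dev/null; python3 f.py
```

```text
resist 6.9 radial -7.6 up 9.9 | z 0.0931 through(mm) 35.1 clk 22.62 grip 41 C [0.5117 0.0037] Tz [ 0.09  1.62 -0.11]
   push -Y 10.3  X -0.7 opening 0.112 tilt [-1.2e-03  2.0e-04 -1.0e+00]
resist 4.7 radial -5.7 up 3.8 | z 0.0933 through(mm) 35.1 clk 23.00 grip 40 C [0.5118 0.0037] Tz [ 0.11  1.33 -0.14]
   push -Y 7.4  X -0.1 opening 0.109 tilt [-1.5e-03  2.0e-04 -1.0e+00]
```

```bash
cat > gap.py <<'E'
from h import *
t0,s0=pickle.load(open('d.pkl','rb'));t0,s0=t0,s0
s=capture('scene')
def cen(c):
    im=c['color'].astype(float)[190:245,290:350];m=np.clip(im[...,2]-im[...,0]-40,0,60)
    y,x=np.mgrid[0:55,0:60];m[28:]=0;return np.array([(m*x).sum(),(m*y).sum()])/m.sum(),m.sum()
print('handle',cen(s0),cen(s))
a=proj(s,[.498,-.084,.115]);b=proj(s,[.498,-.084,.1115]);print('3.5mm =',b-a)
# lid-edge profile down the near-side wall at several azimuths
for az in(150,180,210,240,270):
    u=np.radians(az);q0=proj(s,[.504+.064*np.cos(u),-.0465+.064*np.sin(u),.09]);q1=proj(s,[.504+.064*np.cos(u),-.0465+.064*np.sin(u),.06])
    P=(q0+(q1-q0)*np.linspace(0,1,61)[:,None]).astype(np.float32)
    f=lambda c:cv2.remap(c['color'].astype(np.float32).mean(2),P[None,:,0].copy(),P[None,:,1].copy(),1)[0]
    A,B=f(s0),f(s);best=min(range(-4,15),key=lambda k:np.abs(A[8:40]-B[8+k:40+k]).sum());print(az,'shift mm(x.5)',best*.5,A[10:46:3].astype(int),B[10:46:3].astype(int))
E
python3 gap.py
```

```text
handle (array([35.58823529, 27.        ]), np.float64(17.0)) (array([35.66666667, 27.        ]), np.float64(12.0))
3.5mm = [-0.04029575  1.06043721]
150 shift mm(x.5) 0.5 [213 211 207 203 196 190 193 201 209 218 226 228] [205 204 200 197 195 193 195 199 204 211 217 219]
180 shift mm(x.5) 3.0 [162 136 122 111 105 104 104 108 111 112 113 115] [189 179 161 140 124 109  99 101 103 106 109 110]
210 shift mm(x.5) 3.0 [166 153 141 134 126 123 121 121 124 126 129 131] [111 121 130 130 131 128 124 121 119 119 123 126]
240 shift mm(x.5) 3.5 [169 153 139 125 117 118 119 122 124 128 132 135] [109 119 125 128 129 123 118 117 116 120 124 127]
270 shift mm(x.5) 1.5 [159 142 129 123 116 114 111 113 117 120 122 124] [183 160 142 129 116 110 104 104 108 111 114 117]
```

```bash
sed -i 's/im=c\[.color.\].astype(float)\[190:245,290:350\];m=np.clip(im\[...,2\]-im\[...,0\]-40,0,60)/im=c["color"].astype(float)[215:241,310:332];m=np.clip(im[...,2]-im[...,0]-30,0,60)/; s/mgrid\[0:55,0:60\];m\[28:\]=0/mgrid[0:26,0:22]/' gap.py; python3 gap.py | head -1; python3 -m handwheel '[0.8,-0.0145,0.0001,0,-0.17,0.8,-0.029,0.0005,0.005,-0.33,0.8,-0.029,0.0005,0.005,-0.33,0.8,-0.029,0.0005,0.005,-0.33]' >/dev/null; python3 f.py;python3 gap.py | head -1
```

```text
handle (array([10.24666477, 11.45387454]), np.float64(3523.0)) (array([10.28812986, 12.676023  ]), np.float64(2957.0))
resist 6.6 radial -7.3 up 8.5 | z 0.0932 through(mm) 36.8 clk 23.60 grip 41 C [0.5107 0.0038] Tz [ 0.15  1.74 -0.21]
   push -Y 9.8  X -0.3 opening 0.113 tilt [-3.2e-03  4.0e-04 -1.0e+00]
handle (array([10.24666477, 11.45387454]), np.float64(3523.0)) (array([10.36010892, 12.67631042]), np.float64(2938.0))
```

The handle has sunk about 4 mm and the near edge about 3 mm, and the push is climbing with no further sinking. I'll ease the downward press and see whether it stays tight.

```bash
python3 -m handwheel '[0.8,0,0,-0.01,0,0.8,0,0,-0.022,0,0.8,0,0,-0.022,0]' >/dev/null; python3 f.py;python3 gap.py; python3 - <<'E'
from h import *
s=capture('scene');t=capture('top')
q=np.array([311,224])
cv2.imwrite('pics/g.png',np.hstack([crop(s,*q,66,60,8),crop(t,331,219,30,60,8)]))
E
```

```text
resist 4.8 radial -4.8 up -0.9 | z 0.0935 through(mm) 36.8 clk 24.02 grip 39 C [0.5108 0.0037] Tz [ 0.11  1.32 -0.09]
   push -Y 6.8  X -0.5 opening 0.111 tilt [-3.7e-03  3.0e-04 -1.0e+00]
handle (array([10.24666477, 11.45387454]), np.float64(3523.0)) (array([10.34084034, 12.69378151]), np.float64(2975.0))
3.5mm = [-0.04029575  1.06043721]
150 shift mm(x.5) 1.0 [213 211 207 203 196 190 193 201 209 218 226 228] [205 203 201 199 192 186 188 194 201 210 218 220]
180 shift mm(x.5) 3.0 [162 136 122 111 105 104 104 108 111 112 113 115] [190 179 160 140 122 105  95 100 105 107 109 110]
210 shift mm(x.5) 3.5 [166 153 141 134 126 123 121 121 124 126 129 131] [110 120 129 130 130 128 124 121 120 119 122 125]
240 shift mm(x.5) 4.0 [169 153 139 125 117 118 119 122 124 128 132 135] [110 119 123 124 124 121 119 118 116 119 122 125]
270 shift mm(x.5) 1.5 [159 142 129 123 116 114 111 113 117 120 122 124] [183 160 142 127 112 108 104 105 110 113 115 117]
```

View pics/g.png

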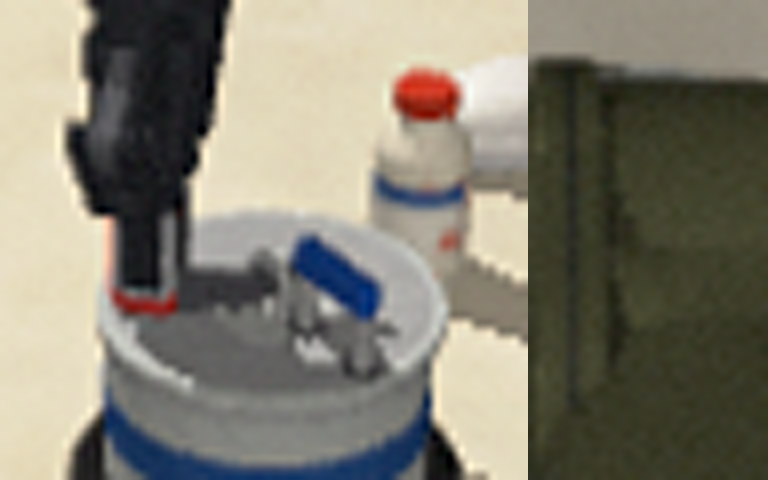

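The hook is through the eye with its grip upright in the fingers, and the lid sits close on the rim. The push at neutral load is 6.8 N, so I'll add one small turn to reach the tight mark.

```bash
python3 -m handwheel '[0.8,-0.01,0.0001,0.004,-0.12,0.8,-0.022,0.0003,0.008,-0.25,0.8,-0.022,0.0003,0.008,-0.25,0.8,-0.022,0.0003,0.008,-0.25]' >/dev/null; python3 f.py;python3 gap.py|head -1
```

```text
resist 6.2 radial -7.3 up 4.0 | z 0.0933 through(mm) 38.1 clk 24.68 grip 40 C [0.5098 0.0037] Tz [ 0.14  1.86 -0.19]
   push -Y 9.5  X 0.3 opening 0.112 tilt [-5.1e-03  3.0e-04 -1.0e+00]
handle (array([10.24666477, 11.45387454]), np.float64(3523.0)) (array([10.32063385, 12.65879973]), np.float64(2966.0))
```

Steep climb to 9.5 N with no more sinking, so it's tight. I'll unload the arm's stored lateral push, then open a little.

```bash
python3 -m handwheel '[0.8,0.011,-0.012,-0.006,0,0.8,0.022,-0.024,-0.01,0,0.8,0.022,-0.024,-0.01,0]' >/dev/null; python3 f.py; python3 -m handwheel '[0.8,0.011,-0.012,0,0,0.8,0.016,-0.018,0,0,0.8,0.016,-0.018,0,0]' >/dev/null; python3 f.py
```

```text
resist 2.1 radial -3.8 up -5.0 | z 0.0935 through(mm) 38.1 clk 25.10 grip 39 C [0.5098 0.0037] Tz [-0.03  1.05 -0.16]
   push -Y 4.3  X 1.0 opening 0.108 tilt [-2.2e-03 -4.0e-04 -1.0e+00]
resist -3.2 radial -1.6 up -12.7 | z 0.0938 through(mm) 38.1 clk 25.48 grip 39 C [0.5097 0.0038] Tz [-0.41  0.35 -0.09]
   push -Y -1.0  X 3.5 opening 0.115 tilt [ 2.e-04 -7.e-04 -1.e+00]
```

```bash
python3 -m handwheel '[0.8,0,0,0.012,0,0.8,0,0,0.022,0,0.8,0,0,0.022,0]' >/dev/null; python3 f.py
```

```text
resist -1.2 radial -4.0 up -6.2 | z 0.0934 through(mm) 38.1 clk 25.85 grip 40 C [0.5097 0.0039] Tz [-0.54  0.71 -0.22]
   push -Y 2.2  X 3.6 opening 0.11 tilt [ 8.e-04 -6.e-04 -1.e+00]
```

```bash
python3 -m handwheel '[0.8,0,0,0.01,0,0.8,0,0,0.018,0,0.8,0,0,0.018,0]' >/dev/null; python3 f.py; python3 gap.py | head -1
```

```text
resist -0.3 radial -5.7 up 3.0 | z 0.0931 through(mm) 38.1 clk 26.23 grip 41 C [0.5097 0.0039] Tz [-0.68  1.11 -0.22]
   push -Y 4.1  X 4.1 opening 0.112 tilt [ 1.3e-03 -5.0e-04 -1.0e+00]
handle (array([10.24666477, 11.45387454]), np.float64(3523.0)) (array([10.31362555, 12.6751614 ]), np.float64(2943.0))
```

I'll re-tighten to about 8 N, then release from there without unloading.

```bash
python3 -m handwheel '[0.8,-0.015,0.012,-0.004,-0.05,0.8,-0.03,0.024,-0.008,-0.1,0.8,-0.03,0.024,-0.008,-0.1]' >/dev/null; python3 f.py; python3 -m handwheel '[0.8,-0.006,0.006,0,0,0.8,-0.012,0.012,-0.003,0,0.8,-0.012,0.012,-0.003,0]' >/dev/null; python3 f.py
```

```text
resist 4.0 radial -7.9 up 5.3 | z 0.0932 through(mm) 38.6 clk 26.65 grip 42 C [0.5094 0.004 ] Tz [-0.44  1.74 -0.28]
   push -Y 8.6  X 2.4 opening 0.109 tilt [-2.6e-03  4.0e-04 -1.0e+00]
resist 5.0 radial -10.2 up 6.2 | z 0.0933 through(mm) 38.6 clk 27.02 grip 42 C [0.5094 0.004 ] Tz [-0.34  2.04 -0.29]
   push -Y 10.9  X 3.2 opening 0.112 tilt [-4.2e-03  8.0e-04 -1.0e+00]
```

```bash
python3 -m handwheel '[0.8,0.005,-0.006,-0.01,0,0.5,0.005,-0.006,-0.01,0,0.3,0.015,-0.015,-0.01,0,0.3,0.03,-0.03,-0.01,0,0.3,0.03,-0.03,-0.01,0]'; python3 f.py; python3 gap.py
```

```text
clock: 27.65
ee_pos: [0.4685, -0.023, 0.0935]
eef_rot: [0.0, 0.477, 0.879, 0.0]
wrist_force: [0.9, 0.4, 0.9]
opening: 0.348
grasp_force: 0.0
resist -0.1 radial 1.0 up 0.9 | z 0.0935 through(mm) 38.7 clk 27.65 grip 0 C [0.5104 0.0043] Tz [0.03 0.03 0.01]
   push -Y -0.8  X -0.6 opening 0.348 tilt [ 1.2e-03  3.0e-04 -1.0e+00]
handle (array([10.24666477, 11.45387454]), np.float64(3523.0)) (array([10.35088919, 12.69015048]), np.float64(2924.0))
3.5mm = [-0.04029575  1.06043721]
150 shift mm(x.5) 0.5 [213 211 207 203 196 190 193 201 209 218 226 228] [206 207 203 199 195 192 194 198 204 211 218 220]
180 shift mm(x.5) 3.5 [162 136 122 111 105 104 104 108 111 112 113 115] [135 155 151 142 129 111  99 101 102 105 109 109]
210 shift mm(x.5) 4.0 [166 153 141 134 126 123 121 121 124 126 129 131] [107 118 129 132 134 130 123 120 120 120 122 123]
240 shift mm(x.5) 3.5 [169 153 139 125 117 118 119 122 124 128 132 135] [109 118 123 125 125 121 117 116 114 119 124 128]
270 shift mm(x.5) 1.5 [159 142 129 123 116 114 111 113 117 120 122 124] [182 160 141 128 114 109 103 105 110 113 115 117]
```

Released cleanly: no contact force, and the lid is still down. Now I'll lift clear and run a numerical check without the arm's shadow.

```bash
python3 -m handwheel '[0.3,0,0,-0.15,0,0.3,0,0,-0.4,0,0.3,0,0,-0.9,0,0.3,0,0,-1.6,0,0.3,0,0,-2,0,0.3,0,0,-2,0]' | head -2; python3 plan.py .4139 -.3145 .213 117
```

```text
clock: 28.45
ee_pos: [0.4697, -0.0233, 0.2156]
t [-3.561 -3.427  0.039] yaw 1.01 | now [ 0.4697 -0.0233  0.2156] 123.06 clk 28.45 j6 0.94 tiltz [ 0.005 -0.    -1.   ]
```

```bash
python3 -m handwheel '[0.3,-0.6,-0.6,0,0.2,0.3,-1.2,-1.2,0,0.4,0.3,-1.9,-1.8,0,0.6,0.3,-2.6,-2.5,0,0.8,0.3,-3.2,-3.1,0,1,0.3,-3.56,-3.43,0,1,0.3,-3.56,-3.43,0,1,0.3,-3.56,-3.43,0,1]' | head -2; python3 gap.py; python3 - <<'E'
from h import *
t0,s0=pickle.load(open('d.pkl','rb'));s=capture('scene');t=capture('top')
P=lambda a,r,z:[.504+r*np.cos(np.radians(a)),-.0465+r*np.sin(np.radians(a)),z]
# lid top outline, far side: shift of the bright/dark edge along image vertical
for az in(20,40,60,80,100,120,330,350):
    q=proj(s,P(az,.064,.083));v=np.arange(-8,8,.1).astype(np.float32)
    f=lambda c:cv2.GaussianBlur(cv2.remap(c['color'].astype(np.float32).mean(2),np.full((1,160),q[0],np.float32),(q[1]+v)[None].astype(np.float32),1),(0,0),6)[0]
    A,B=f(s0),f(s);e=[(np.abs(A[30:130]-B[30+k:130+k]).mean(),k) for k in range(-10,25)];m=min(e);d=proj(s,P(az,.064,.081))[1]-proj(s,P(az,.064,.0845))[1];print(az,'down px',m[1]*.1,'full travel',d.round(2),'res',round(m[0],1))
# hook grip (red) now
for n,c,b in(('t',t,(300,190,345,245)),('s',s,(285,195,320,245))):
    x0,y0,x1,y1=b;im=c['color'][y0:y1,x0:x1].astype(int);m=(im[...,0]>im[...,1]+50)&(im[...,0]>im[...,2]+50);v,u=np.nonzero(m);q=(u.mean()+x0,v.mean()+y0);print(n,len(u),q,onz(c,q,.081+.026))
E
```

```text
clock: 29.45
ee_pos: [0.4115, -0.3135, 0.2123]
handle (array([10.24666477, 11.45387454]), np.float64(3523.0)) (array([10.15298185, 12.39239412]), np.float64(3471.0))
3.5mm = [-0.04029575  1.06043721]
150 shift mm(x.5) 0.5 [213 211 207 203 196 190 193 201 209 218 226 228] [211 211 207 204 200 197 199 203 208 215 221 224]
180 shift mm(x.5) 3.5 [162 136 122 111 105 104 104 108 111 112 113 115] [192 182 165 147 130 113 102 102 102 107 112 114]
210 shift mm(x.5) 3.0 [166 153 141 134 126 123 121 121 124 126 129 131] [193 178 165 154 143 134 126 122 122 122 125 128]
240 shift mm(x.5) 2.5 [169 153 139 125 117 118 119 122 124 128 132 135] [180 176 164 148 135 126 118 118 117 122 128 131]
270 shift mm(x.5) 2.0 [159 142 129 123 116 114 111 113 117 120 122 124] [189 165 144 130 116 111 106 107 112 116 119 122]
20 down px 0.8 full travel 0.99 res 3.6
40 down px 0.7000000000000001 full travel 0.98 res 3.8
60 down px 0.9 full travel 0.98 res 3.3
80 down px -1.0 full travel 0.99 res 67.1
100 down px -1.0 full travel 0.99 res 130.4
120 down px 0.6000000000000001 full travel 1.0 res 1.7
330 down px 2.1 full travel 1.01 res 4.2
350 down px 0.4 full travel 1.0 res 5.0
t 28 (np.float64(323.2857142857143), np.float64(232.35714285714286)) [ 0.46599045 -0.02163143  0.107     ]
s 114 (np.float64(295.60526315789474), np.float64(225.71052631578948)) [ 0.46314972 -0.02414021  0.107     ]
```

Grip and lid stayed put after release, and the lid has dropped about 3 mm all round. I'll do one sharper sub-pixel check (ECC) against a canister control patch.

```bash
python3 - <<'E'
from h import *
t0,s0=pickle.load(open('d.pkl','rb'))
S=[capture('scene')['color'].astype(np.float32) for _ in range(4)];B=np.mean(S,0).mean(2);A=s0['color'].astype(np.float32).mean(2)
def ecc(n,x0,y0,x1,y1):
    W=np.eye(2,3,dtype=np.float32)
    try: cc,W=cv2.findTransformECC(A[y0:y1,x0:x1],B,np.array([[1,0,x0],[0,1,y0]],np.float32),cv2.MOTION_TRANSLATION,(3,200,1e-6),None,3);print(n,(W[:,2]-[x0,y0]).round(2),'cc',round(cc,4))
    except Exception as e: print(n,'fail')
ecc('handle',312,218,330,236);ecc('handle top',313,220,328,230);ecc('right edge',324,216,336,234);ecc('far edge',304,212,326,224)
ecc('band',295,246,330,258);ecc('foot',290,255,335,270);ecc('bottle',322,196,342,224)
E
python3 f.py
```

```text
handle [-0.18  0.72] cc 0.9696
handle top [-0.25  0.86] cc 0.969
right edge [0.1  0.23] cc 0.9609
far edge [-0.11  0.78] cc 0.9889
band [-0.1  -0.13] cc 0.9902
foot [ 0.01 -0.04] cc 0.9954
bottle [-0.02  0.02] cc 0.9991
resist -0.0 radial -0.5 up 0.9 | z 0.2132 through(mm) 33.5 clk 29.80 grip 0 C [ 0.4567 -0.291 ] Tz [0.01 0.01 0.03]
   push -Y 0.4  X 0.3 opening 0.35 tilt [ 2.e-04 -0.e+00 -1.e+00]
```

The residual gap could still be up to about 1 mm, because the earlier push had part of its load taken by downward press. There's time to re-grip and tighten at neutral vertical load.

```bash
python3 plan.py .4685 -.023 .213 123.2; python3 -m handwheel '[0.3,0.6,0.6,0,-0.2,0.3,1.2,1.2,0,-0.4,0.3,1.9,1.8,0,-0.6,0.3,2.6,2.5,0,-0.8,0.3,3.2,3.1,0,-1,0.3,3.56,3.43,0,-1,0.3,3.56,3.43,0,-1,0.3,3.56,3.43,0,-1]' | head -2; python3 plan.py .4685 -.023 .0935 123.2
```

```text
t [3.885 3.045 0.004] yaw -1.01 | now [ 0.4122 -0.3138  0.2132] 117.13 clk 29.8 j6 0.45 tiltz [ 0. -0. -1.]
clock: 30.8
ee_pos: [0.4978, -0.0309, 0.2131]
t [ 0.377 -0.336  1.994] yaw -0.02 | now [ 0.4978 -0.0309  0.2131] 123.08 clk 30.8 j6 0.93 tiltz [-0.    -0.001 -1.   ]
```

```bash
python3 -m handwheel '[0.3,0.377,-0.336,0,0,0.3,0.377,-0.336,0,0,0.3,0.377,-0.336,0,0]' | head -2; python3 plan.py .4685 -.023 .0935 123.2;  python3 -m handwheel '[0.3,0,0,0.6,0,0.3,0,0,1.2,0,0.3,0,0,1.6,0,0.3,0,0,1.9,0,0.3,0,0,1.99,0,0.3,0,0,1.99,0]' | head -2; python3 f.py; python3 plan.py .4685 -.023 .0935 123.2
```

```text
clock: 31.18
ee_pos: [0.4692, -0.0236, 0.2134]
t [ 0.017 -0.006  1.999] yaw -0.04 | now [ 0.4692 -0.0236  0.2134] 122.97 clk 31.175 j6 0.95 tiltz [ 0.001 -0.    -1.   ]
clock: 31.92
ee_pos: [0.4693, -0.023, 0.0938]
resist 0.6 radial 0.7 up -0.2 | z 0.0938 through(mm) 38.6 clk 31.93 grip 0 C [0.5112 0.0043] Tz [-0.05 -0.04  0.02]
   push -Y -0.1  X -0.9 opening 0.35 tilt [ 1.e-04 -0.e+00 -1.e+00]
t [ 0.007 -0.011  0.005] yaw -0.03 | now [ 0.4693 -0.023   0.0938] 123.03 clk 31.925 j6 0.95 tiltz [ 0. -0. -1.]
```

```bash
python3 -m handwheel '[0.6,0,0,0,0,0.8,0,0,0,0,0.8,0,0,0,0,0.8,0,0,0,0,0.8,0,0,0,0]' 40 | head -1; python3 f.py; python3 -m handwheel '[0.8,-0.008,0,0,-0.09,0.8,-0.0175,0.0002,0,-0.2,0.8,-0.0175,0.0002,0,-0.2]' >/dev/null; python3 f.py
```

```text
clock: 32.55
resist -0.2 radial -4.5 up 6.9 | z 0.0944 through(mm) 38.6 clk 32.55 grip 39 C [0.5105 0.004 ] Tz [-0.61  0.64 -0.15]
   push -Y 3.2  X 3.2 opening 0.109 tilt [ 1.0e-04 -1.6e-03 -1.0e+00]
resist 2.5 radial -5.3 up 8.3 | z 0.0944 through(mm) 39.7 clk 32.92 grip 40 C [0.5097 0.0044] Tz [-0.26  0.88 -0.27]
   push -Y 5.6  X 1.9 opening 0.112 tilt [-1.2e-03 -4.0e-04 -1.0e+00]
```

```bash
python3 -m handwheel '[0.8,0,0,-0.01,0,0.8,0,0,-0.018,0,0.8,0,0,-0.018,0]' >/dev/null; python3 f.py; python3 -m handwheel '[0.8,-0.015,0.008,0,-0.1,0.8,-0.03,0.016,0,-0.2,0.8,-0.03,0.016,0,-0.2]' >/dev/null; python3 f.py
```

```text
resist 1.2 radial -5.5 up 3.5 | z 0.0945 through(mm) 39.7 clk 33.30 grip 39 C [0.5097 0.0044] Tz [-0.55  0.91 -0.24]
   push -Y 4.8  X 2.9 opening 0.106 tilt [-1.9e-03 -5.0e-04 -1.0e+00]
resist 4.5 radial -7.8 up 7.0 | z 0.0945 through(mm) 40.7 clk 33.67 grip 41 C [0.5089 0.0047] Tz [-0.32  1.65 -0.32]
   push -Y 8.7  X 2.3 opening 0.105 tilt [-5.4e-03  4.0e-04 -1.0e+00]
```

```bash
python3 -m handwheel '[0.8,0,0,-0.01,0,0.8,0,0,-0.02,0,0.8,0,0,-0.02,0]' >/dev/null; python3 f.py; python3 -m handwheel '[0.8,-0.012,0.01,-0.004,0,0.8,-0.02,0.02,-0.008,0,0.8,-0.02,0.02,-0.008,0]' >/dev/null; python3 f.py; python3 plan.py .47 0 .1 120
```

```text
resist 2.6 radial -6.5 up -0.6 | z 0.0948 through(mm) 40.7 clk 34.05 grip 39 C [0.509  0.0045] Tz [-0.43  1.2  -0.26]
   push -Y 6.5  X 2.8 opening 0.108 tilt [-0.0057  0.     -1.    ]
resist 4.5 radial -8.6 up 0.7 | z 0.0949 through(mm) 40.7 clk 34.42 grip 40 C [0.509  0.0045] Tz [-0.28  1.77 -0.27]
   push -Y 9.2  X 2.9 opening 0.112 tilt [-8.8e-03  6.0e-04 -1.0e+00]
t [ 0.316  0.259 -0.086] yaw 0.91 | now [ 0.4683 -0.0245  0.0949] 125.44 clk 34.425 j6 0.9 tiltz [-0.009  0.001 -1.   ]
```

```bash
python3 -m handwheel '[0.8,-0.01,0.008,-0.002,-0.05,0.8,-0.018,0.014,-0.004,-0.1,0.8,-0.018,0.014,-0.004,-0.1]' >/dev/null; python3 f.py; python3 gap.py | head -1
```

```text
resist 5.9 radial -10.2 up 2.3 | z 0.0949 through(mm) 41.2 clk 34.80 grip 41 C [0.5087 0.0046] Tz [-0.28  2.14 -0.34]
   push -Y 11.4  X 3.1 opening 0.111 tilt [-1.110e-02  7.000e-04 -9.999e-01]
handle (array([10.24666477, 11.45387454]), np.float64(3523.0)) (array([10.3087886 , 12.67322701]), np.float64(2947.0))
```

The hook is fully stalled at 11 N with the lid not moving, so it's tight. I'll release and retreat.

```bash
python3 -m handwheel '[0.8,0.01,-0.01,-0.005,0,0.5,0.01,-0.01,-0.005,0,0.3,0.02,-0.02,-0.005,0,0.3,0.03,-0.035,-0.005,0,0.3,0.03,-0.035,-0.005,0]' >/dev/null; python3 f.py; python3 -m handwheel '[0.3,0.01,0,-0.15,0,0.3,0.01,0,-0.4,0,0.3,0,0,-0.9,0,0.3,0,0,-1.6,0,0.3,0,0,-2,0,0.3,0,0,-2,0]' | head -2; python3 plan.py .4139 -.3145 .213 117
```

```text
resist 0.2 radial 0.7 up -0.3 | z 0.0973 through(mm) 41.3 clk 35.48 grip 0 C [0.5124 0.0046] Tz [-0.03 -0.04 -0.03]
   push -Y -0.3  X -0.6 opening 0.354 tilt [ 1.1e-03  1.0e-04 -1.0e+00]
clock: 36.22
ee_pos: [0.4733, -0.025, 0.2196]
t [-3.318 -3.641  0.105] yaw 1.51 | now [ 0.4733 -0.025   0.2196] 126.06 clk 36.225 j6 0.89 tiltz [ 0.006 -0.    -1.   ]
```

```bash
python3 -m handwheel '[0.3,-0.6,-0.65,0,0.3,0.3,-1.2,-1.3,0,0.6,0.3,-1.9,-2,0,0.9,0.3,-2.6,-2.8,0,1.2,0.3,-3.2,-3.5,0,1.5,0.3,-3.32,-3.64,0,1.5,0.3,-3.32,-3.64,0,1.5]' | head -2; python3 gap.py; python3 - <<'E'
from h import *
t=capture('top');s=capture('scene')
for n,c,b in(('t',t,(300,190,345,245)),('s',s,(285,195,320,245))):
    x0,y0,x1,y1=b;im=c['color'][y0:y1,x0:x1].astype(int);m=(im[...,0]>im[...,1]+50)&(im[...,0]>im[...,2]+50);v,u=np.nonzero(m);q=(u.mean()+x0,v.mean()+y0);print(n,len(u),q,onz(c,q,.081+.026))
t0=pickle.load(open('top.pkl','rb'))
d=np.abs(t['color'].astype(int)-t0['color']).max(2)
for n,(u,v) in dict(pip=(135,188),forceps=(186,181),marker=(217,193),bottle=(307,169),dish=(365,188),lidA=(159,233)).items(): print(n,d[v-12:v+12,u-22:u+22].mean().round(1),end=' ')
E
```

```text
clock: 37.1
ee_pos: [0.4115, -0.3144, 0.2161]
handle (array([10.24666477, 11.45387454]), np.float64(3523.0)) (array([10.13528232, 12.39266265]), np.float64(3489.0))
3.5mm = [-0.04029575  1.06043721]
150 shift mm(x.5) 0.5 [213 211 207 203 196 190 193 201 209 218 226 228] [211 210 207 205 202 200 201 204 208 216 222 224]
180 shift mm(x.5) 3.5 [162 136 122 111 105 104 104 108 111 112 113 115] [192 182 164 146 129 112 101 103 104 108 112 112]
210 shift mm(x.5) 3.0 [166 153 141 134 126 123 121 121 124 126 129 131] [194 179 164 154 143 135 128 124 122 122 125 128]
240 shift mm(x.5) 3.0 [169 153 139 125 117 118 119 122 124 128 132 135] [181 177 166 152 139 128 119 118 116 121 126 129]
270 shift mm(x.5) 2.0 [159 142 129 123 116 114 111 113 117 120 122 124] [190 167 147 133 118 113 108 109 114 117 120 122]
t 29 (np.float64(323.37931034482756), np.float64(232.24137931034483)) [ 0.46630726 -0.02189911  0.107     ]
s 115 (np.float64(295.5739130434783), np.float64(225.71304347826086)) [ 0.46307518 -0.02408958  0.107     ]
pip 2.9 forceps 3.1 marker 3.2 bottle 3.1 dish 3.1 lidA 3.2
```

The hook and lid did not shift with the second tightening, so the first had already seated them. Both hold without the robot, and the bystanders are unmoved. Handing in.

```bash
python3 -c "from cell import *; print(finish_job())"
```

```text
the job is handed in; nothing more can be done
None
```

The canister is closed and handed in: the hook is through the eye and stalled at a push of about 11 N, past the 8 N tight mark, and nothing else on the desk moved; the images show the lid down about 3 of its 3.5 mm, so full rim contact rests on that stall.

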